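Free the ratchet pawl and lower the brooch press

ROBOT

A 6-joint arm with a two-finger parallel gripper is mounted at the origin on the work surface. World frame = base frame: x ahead of the robot, y to its left, z up, the work surface at z = 0. Lengths are in m, angles in rad, forces in N, time in s.
With the tool pointing down it reaches from about 0.4 to 0.825 m from the base axis. Payload 7 kg.
Tool frame: the origin (TCP) lies midway between the tips of the shut fingers; the grasp point (between the pads) lies arm.hold_point_z behind it (arm.hold_point_z is the distance from the TCP to the grasp point, in m); z points along the fingers, y is the line along which they close (so a half turn about z gives the same grasp; the last joint's range is limited). The gripper opens to 88 mm and grips with 3 to 60 N. Pads are 19 mm wide; open, the fingers measure 130 mm over their backs; the gripper's body (78 mm by 193 mm) begins 47 mm behind the grasp point.
Start: joints at [1.423, 0.359, 0.012, 0, -1.224, -0.288], TCP at [0.285, 0.612, 0.227] pointing down, gripper open.
Joint ranges: [-3.07, 3.07], [-1.43, 2.12], [-1.02, 1.25], [-3.03, 1.67], [-3.05, -0], [-3.03, 3.03]. Speed limits (rad/s): [2.39, 2.39, 3.01, 3.14, 3.14, 3.14].

INTERFACE

Orientations are given as [roll, pitch, yaw] about the fixed x, y, z axes, in that order (R = Rz(yaw) Ry(pitch) Rx(roll)).
In Python, from station import arm gives the robot as it stands.
- The arm moves only by the shell command python3 -m crank 'ROWS' [OPENING] [FORCE]. ROWS is JSON, a list that holds one entry, the list of rows, each a list of 4 numbers: the shift along the tool's x, y, z in units of 25 mm (1.0 is 25 mm), then the turn about the tool's z in units of 5 degrees (1.0 is 5 degrees). A call has 1 to 12 rows; each row is the pose to reach, as a shift and turn from the pose commanded when the call began, along the tool's axes at that moment; what a row does not reach only later rows make up. A row lasts 1/8 s, in which the tool goes at most 62.5 mm and 10.7 degrees, less where a joint would pass 70% of its speed; a pose out of reach is approached as far as the arm can. A call with a gripper value outside its range is refused whole. OPENING is the closure, from 0 (fully open) to 1 (shut), set as the call begins (- or left out, the last holds). The fingers move at their own pace and stop on an object; FORCE is the grip in N (left out, the last holds). Time passes only in rows, so rows that repeat a pose let the fingers close. It gives the time, the measured TCP pose, the force, the opening and the grip force at its end, in the units of the state.
- arm.get_state(): the state, without advancing time (a new reading comes with each control period).
- arm.grab_frame(name): name is "scene" or "side" or "wrist"; returns (picture, depth): 480x640x3 uint8, red, green, blue; 480x640 float32, m along the optical axis (not along the pixel's ray), 0 where there is no reading.
- arm.get_calibration(name): a dict with "mtx" (3x3 intrinsics, pixels), "R" (3x3) and "t" (3): a world point X has camera coordinates R X + t; the wrist camera has in their place "mount" (4x4, takes a point from camera to tool coordinates, whose origin is the TCP and whose axes are the flange's). Camera axes: x right, y down, z forward; pixel columns grow to the right and rows downward; lengths in m; the calibration is good to about 2 mm. A picture is of the moment at which its call begins: read the wrist's pose just before it. get_calibration takes no time and is no camera call.
- arm.job_done(): hands the job in; it is judged then, once.
Trained networks look in the newest picture that a camera, given by its name, has taken for a name from the list of things; names that differ only in an ending like _2 or _b are one class to them, and where a whole thing is asked for, a point or a joint stands for the part that bears it (a point fixed in the world has none). Each returns a list of dicts, best first, with "score" (0 to 1); they miss things now and then, are a little off and sometimes report something else, mostly with a low value. They report only what shows in the picture. A call takes as long as a camera call.
- arm.recognise(thing, camera): "extent" ([left, top, width, height] in pixels, round what is visible of it).
- arm.trace(thing, camera): "mask" (480x640 bool, what is visible of it) and "extent" ([left, top, width, height] in pixels, round what is visible of it).
The state is a dict: "t": time; "q": joint angles; "qd": joint speeds; "joint_efforts": joint torques, N m; "eef_pos": TCP position; "ee_rot": TCP orientation; "force": force on the tool from outside, world axes, zero at the start; "moment": the same for the moment, N m; "width": finger opening in m; "gripper_force": force on a finger pad.
Only numpy, scipy, OpenCV 4.12 (cv2) and the standard library are available. Lean on these libraries where they do the work, as an engineer would, in place of code of your own. Each camera call takes 0.05 s, during which the arm holds its last target. There are 200 camera calls.

TASK

A glued copper brooch lies in the nest of the small ratchet press and needs the press closed on it. With the fingertips, press the pawl's tab all the way down so that the pawl comes free of the teeth, then push the raised arm down until its rubber foot rests on the brooch, and move away. Nothing needs grasping and nothing may be lifted; leave the pawl released, and leave the brooch and everything lying about where they are.

Things in the scene. Friction and masses are not known exactly. Their poses are not given: they have to be found in the camera images.
- press: Fixed dark steel frame of a bench press: base 245 x 100 x 14 mm, cheeks 110 mm high. Origin on the table, z up. Everything swings in its x-z plane. In its frame, mm: arm hinge (35, 0, 95), arm runs to -x; pawl hinge (85, 0, 40), tab on the +x side; nest of 60 mm diameter, rim at 34, at (-80, 0). The arm points roughly to the robot's right (-y). Loose things under 50 mm tall lie beside it.
- press_arm (a joint): Arm's angle above level, rad: starts 0.63 to 0.73; 0.00 = level, foot touching the brooch. A bright steel bar 20 mm wide, 14 thick, its axis through the hinge, ending in a black rubber push pad 56 x 36 x 14 mm. Teeth on its hub stop it at about 0.61 while the pawl is engaged. Pawl free: it stays where left, and takes 3 to 5 N down on the pad to move.
- push_pad (a point): Centre of the top face of the arm's black rubber push pad, 200 mm from the arm's hinge along the arm and 7 mm above its axis. About 220 mm above the table at the start and 102 mm when the arm is down. Its axes turn with the arm: x towards the hinge, y along the hinge, z out of the pad's top.
- press_foot (a point): Centre of the underside of the arm's rubber foot (disc 28 mm across on a 14 mm stem), 115 mm from the arm's hinge and 47 mm below the arm's axis.
- pawl (a joint): Angle of the pawl, rad: 0 engaged with the teeth (the start), about 0.16 just clear of the teeth, 0.35 fully pressed at its stop. It has no spring: it takes 2 to 3 N at the tab and stays where it is left.
- pawl_tab (a point): Centre of the top face of the pawl's tab, a steel plate 34 x 36 x 7 mm that sticks out low from the press on the side away from the arm, 78 mm from the pawl's hinge. It moves nearly straight down by about 27 mm, from 58 mm to about 30 mm above the table. Its x points away from the press, y along the hinge.
- brooch: The copper brooch lying loose in the nest under the arm: disc 40 mm across with a domed flower, 18 mm high in all. Origin: centre of its underside, z up. Not to be touched by the robot or shifted.
- spare_brooch: A second brooch of the same shape and size, loose on the table beside the press; bystander. Origin: centre of its underside.
- red_cap: A red plastic screw cap, open upward, 52 mm across and 16 mm high, beside the press; bystander. Origin: centre of its underside.
- pine_cone: A small brown pine cone, 42 mm across and 45 mm high, beside the press; bystander. Origin: centre of its underside.
- pliers: Pliers with black handles, about 160 mm long, 60 mm wide and 14 mm thick, lying beside the press; bystander. Origin: under the pivot; x towards the jaws.
- white_tub: A white plastic bowl, 96 mm across and 55 mm high, on the robot's left; bystander. Origin: centre of its underside.
- jar: A glass jar with a metal lid, 56 mm across and 70 mm high, on the robot's left; bystander. Origin: centre of its underside.
- paint_brush: A flat brush with a wooden handle, about 0.2 m long and 42 mm wide, lying on the table on the robot's right; bystander. Origin: under its middle, x along it.

How it is judged:
On the way, in this order (a step that is already met when the one before it is completed fails the run):
1. the pawl is pressed down free of the teeth while the arm is still raised (value of joint pawl above 0.24 rad and value of joint press_arm above 0.5 rad), for 0.1 s.
2. the arm is pushed down until its foot rests on the brooch (value of joint press_arm below 0.03 rad), for 0.2 s.
At the end, for the whole second after the job is handed in: The arm is down and at rest within 0.035 rad of level (foot on the brooch or within 4 mm of it), the pawl is still released (over 0.20 rad), and the brooch lies flat and still in its nest within 10 mm of the foot's centre (value of joint press_arm between -0.035 and 0.035 rad and value of joint pawl above 0.2 rad and horizontal distance between brooch and press_foot below 0.01 m and velocity of joint press_arm between -0.02 and 0.02 rad/s and linear speed of brooch below 0.01 m/s and angle between brooch's own z axis and vertical below 0.15 rad); the robot touches nothing.
It fails at once if the arm is lifted above its raised start (value of joint press_arm above 0.8 rad).
It fails at once if the arm is forced down over the engaged teeth (value of joint press_arm below 0.5 rad and value of joint pawl below 0.1 rad).
It fails at once if the brooch is shifted or lifted by more than 10 mm, or tipped (distance of brooch from where it was at the start of the episode above 0.01 m or angle between brooch's own z axis and vertical above 0.35 rad).
It fails at once if the robot's fingers press on the brooch (contact force between the fingers and brooch above 1 N).
It fails at once if a thing lying about is moved by more than 20 mm or tipped (distance of any of spare_brooch, red_cap, pine_cone, pliers, white_tub, jar, paint_brush from where it was at the start of the episode above 0.02 m or angle between any of jar, white_tub, pine_cone's own z axis and vertical above 0.5 rad).
It also fails if it takes over 42 s, if anything falls off the work surface, if the arm or the gripper's body presses on something with over 40 N, if the wrist force passes 120 N, or if a joint passes its speed limit or range.

## Working session

There is one attempt and no reset: what is moved stays moved. The work goes in short steps, Python scripts to look and compute and a shell command to move; the robot and the scene stay as the last step left them, time stands still between calls to the robot, and variables do not carry over. Pictures are saved under pics/ and viewed, at most 10 in all, crops included, and the job is handed in when it is done.

```bash
mkdir -p pics; ls; cat > h.py <<'E'
import numpy as np,cv2
from station import arm
from scipy.spatial.transform import Rotation as Ro
def T():
    s=arm.get_state();M=np.eye(4);r=s["ee_rot"];M[:3,:3]=Ro.from_euler("xyz",r).as_matrix();M[:3,3]=s["eef_pos"];return M
def cloud(cam):
    M=T();rgb,d=arm.grab_frame(cam);c=arm.get_calibration(cam);K=np.array(c["mtx"])
    v,u=np.mgrid[:480,:640];P=np.stack([(u-K[0,2])/K[0,0]*d,(v-K[1,2])/K[1,1]*d,d],-1)
    if "mount" in c: A=M@np.array(c["mount"]);W=P@A[:3,:3].T+A[:3,3]
    else: W=(P-np.array(c["t"]))@np.array(c["R"])
    W[d==0]=np.nan
    return rgb,W
E
python3 - <<'E'
from h import *
print(arm.get_state())
ims=[]
for c in ["scene","side"]:
    rgb,W=cloud(c);cv2.imwrite(f"pics/{c}.png",rgb[...,::-1])
    for n in ["press","press_arm","push_pad","pawl_tab","pine_cone","red_cap","spare_brooch","pliers","brooch","jar","white_tub","paint_brush"]:
        for r in arm.trace(n,c)[:1]:
            p=W[r["mask"]];p=p[~np.isnan(p[:,0])]
            if len(p): print(c,n,round(r["score"],2),r["extent"],np.median(p,0).round(3),np.percentile(p,3,axis=0).round(3),np.percentile(p,97,axis=0).round(3))
E
```

```text
pics
{'t': 0.0, 'q': array([ 1.42310379e+00,  3.59365938e-01,  1.10804092e-02, -3.55806057e-04,
       -1.22407796e+00, -2.88088120e-01]), 'qd': array([-0.00220758, -0.00172619, -0.00076144, -0.00036951,  0.00099731,
       -0.00080037]), 'joint_efforts': array([-3.92526545e-04, -5.82717705e+01,  2.93058264e+01,  6.99741304e+00,
        6.99909084e-03, -1.47222440e-04]), 'eef_pos': array([0.2847557 , 0.61147389, 0.22564458]), 'ee_rot': array([ 3.13999503e+00, -1.24606973e-04, -4.35901723e-01]), 'force': array([0.10808112, 0.13024823, 0.06198175]), 'moment': array([-0.02660992, -0.04004675,  0.01670655]), 'gripper_force': 0.0, 'width': 0.08780419252285518}
scene press 0.61 [228.8, 175.4, 134.6, 122.2] [ 0.512 -0.026  0.024] [ 0.457 -0.141  0.008] [0.552 0.139 0.231]
scene press_arm 0.75 [226.3, 186.9, 107.3, 50.3] [ 0.507 -0.06   0.145] [ 0.43  -0.151  0.001] [0.514 0.064 0.237]
scene push_pad 0.65 [222.5, 184.4, 111.0, 53.9] [ 0.507 -0.061  0.146] [ 0.483 -0.151  0.071] [0.514 0.064 0.237]
scene pawl_tab 0.71 [325.9, 180.6, 37.3, 31.7] [0.514 0.128 0.056] [0.496 0.069 0.018] [0.529 0
[... 1536 characters left out ...]
2  0.001] [0.428 0.033 0.018]
side spare_brooch 0.66 [272.0, 333.0, 20.2, 15.0] [ 0.389 -0.082  0.012] [ 0.376 -0.095  0.002] [ 0.409 -0.06   0.02 ]
side pliers 0.58 [328.2, 261.4, 67.6, 45.7] [ 0.609 -0.1    0.012] [ 0.588 -0.16  -0.001] [ 0.638 -0.014  0.016]
side brooch 0.78 [312.4, 296.5, 19.2, 15.8] [ 0.491 -0.093  0.043] [ 0.481 -0.105  0.034] [ 0.509 -0.076  0.051]
side jar 0.69 [160.2, 191.5, 23.1, 34.1] [0.442 0.337 0.046] [0.422 0.325 0.002] [0.471 0.374 0.073]
side white_tub 0.59 [192.7, 172.9, 38.4, 32.8] [0.567 0.36  0.038] [0.517 0.3   0.009] [0.602 0.388 0.057]
side paint_brush 0.9 [404.9, 356.0, 45.7, 107.3] [ 0.486 -0.35   0.018] [ 0.415 -0.433  0.008] [ 0.542 -0.286  0.022]
```

```bash
python3 - <<'E'
from h import *
ims=[]
for c in ["scene","side"]:
    rgb,W=cloud(c)
    ims.append(cv2.resize(rgb[160:320,200:410] if c=="scene" else rgb[210:370,210:420],None,fx=1.9*2*.95,fy=3.6)[...,::-1] if 0 else cv2.resize((rgb[165:315,215:385] if c=="scene" else rgb[210:360,215:385]),(400,353))[...,::-1])
    z=W[...,2];box=(W[...,0]>.42)&(W[...,0]<.58)
    for n,m in [("tab",box&(z>.046)&(z<.066)&(W[...,1]>.125)&(W[...,1]<.2)),("pad",box&(z>.185)&(z<.26)&(W[...,1]<-.08)&(W[...,1]>-.2)),("arm",box&(z>.13)&(z<.19)&(W[...,1]<0)&(W[...,1]>-.2)),("all>.1",box&(z>.09)&(z<.118)&(W[...,1]>-.02)&(W[...,1]<.12))]:
        p=W[m]; print(c,n,len(p),p.mean(0).round(4),p.min(0).round(3),p.max(0).round(3),rgb[m].mean(0).round())
cv2.imwrite("pics/both.png",np.hstack(ims))
E
```

```text
scene tab 251 [0.5137 0.1505 0.0561] [0.495 0.125 0.05 ] [0.531 0.173 0.06 ] [89. 92. 96.]
scene pad 669 [ 0.5003 -0.126   0.2197] [ 0.478 -0.155  0.185] [ 0.515 -0.08   0.241] [33. 33. 33.]
scene arm 599 [ 0.5037 -0.0642  0.1553] [ 0.485 -0.103  0.13 ] [ 0.514 -0.006  0.19 ] [63. 63. 63.]
scene all>.1 480 [0.5158 0.0301 0.103 ] [ 0.484 -0.016  0.09 ] [0.532 0.091 0.118] [48. 48. 47.]
side tab 232 [0.5094 0.1497 0.0576] [0.491 0.125 0.047] [0.531 0.174 0.063] [94. 97. 97.]
side pad 503 [ 0.4891 -0.1274  0.2211] [ 0.474 -0.157  0.185] [ 0.512 -0.08   0.242] [40. 41. 40.]
side arm 507 [ 0.4933 -0.0657  0.1553] [ 0.481 -0.104  0.13 ] [ 0.51  -0.002  0.19 ] [74. 74. 72.]
side all>.1 467 [0.4926 0.0277 0.1034] [ 0.477 -0.016  0.09 ] [0.524 0.09  0.118] [59. 58. 57.]
```

View pics/both.png

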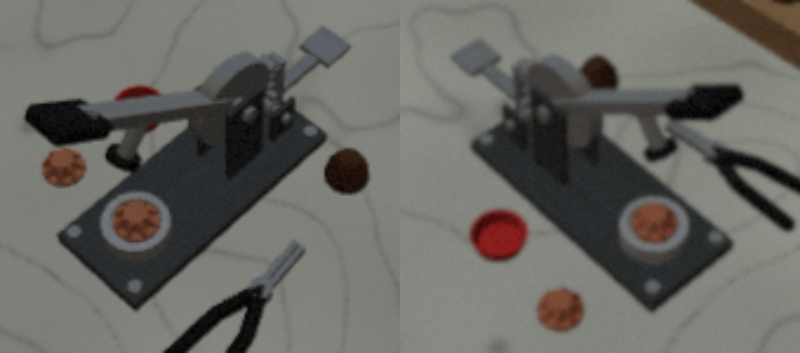

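```bash
python3 -m crank '[[[1.6,1.25,0.3,1.37],[3.2,2.5,0.6,2.74],[4.8,3.75,0.9,4.1],[6.4,5,1.2,5.5],[8,6.25,1.5,6.85],[9.6,7.5,1.8,8.2],[11.2,8.75,2.1,9.6],[12.8,10,2.4,11],[14.4,11.25,2.7,12.3],[15.85,12.5,3,13.7],[15.85,12.5,3,13.7],[15.85,12.5,3,13.7]]]' 1 20
python3 - <<'E'
from h import *
print(arm.hold_point_z,arm.get_state()["eef_pos"],arm.get_state()["ee_rot"])
rgb,W=cloud("wrist");cv2.imwrite("pics/w1.png",rgb[...,::-1])
z=W[...,2];box=(W[...,0]>.42)&(W[...,0]<.58)
m=box&(z>.048)&(z<.066)&(W[...,1]>.125)&(W[...,1]<.2);p=W[m];print(len(p),p.mean(0),np.percentile(p,[1,99],axis=0)) if m.any() else 0
for i in ("pawl_tab",):
  for r in arm.trace(i,"wrist")[:1]: p=W[r["mask"]];print(r["score"],r["extent"],np.nanmedian(p,0))
E
```

```text
t: 2.9
eef_pos: [0.5124, 0.1613, 0.1517]
ee_rot: [-3.141, 0.0, -1.631]
force: [0.3, 1.2, -0.6]
width: 0.0004
gripper_force: 0.0
0.0188 [0.51241741 0.16125983 0.15173721] [-3.14130938e+00  1.95412542e-04 -1.63141013e+00]
3443 [0.51196005 0.15110339 0.05731705] [[0.49444499 0.12597667 0.05454928]
 [0.52961729 0.1711781  0.05912867]]
0.8 [296.7, 95.1, 57.5, 158.2] [0.51016317 0.1394068  0.05732221]
```

View pics/w1.png

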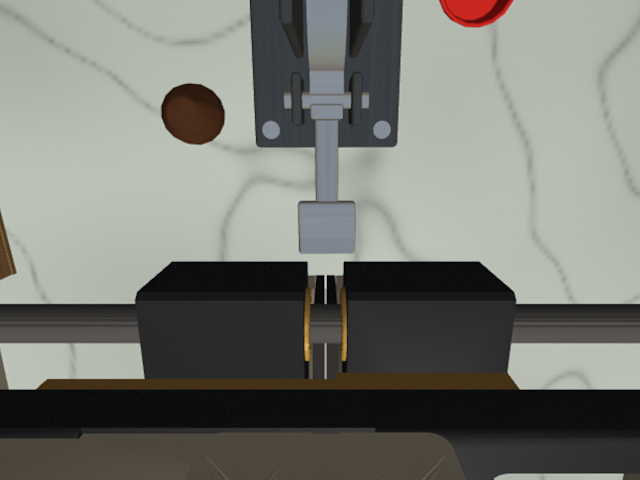

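```bash
python3 -m crank '[[[0,0,1,0],[0,0,2,0],[0,0,3,0],[0,0,3.4,0],[0,0,3.7,0],[0,0,4,0],[0,0,4.2,0],[0,0,4.4,0],[0,0,4.6,0],[0,0,4.75,0],[0,0,4.85,0],[0,0,4.85,0]]]'
```

```text
t: 4.5
eef_pos: [0.5127, 0.1613, 0.0309]
ee_rot: [-3.141, -0.0, -1.631]
force: [0.8, 0.9, 7.7]
width: 0.0006
gripper_force: 3.9
```

```bash
python3 -m crank '[[[0,0,0.08,0],[0,0,0.15,0],[0,0,0.15,0],[0,0,0.15,0]]]'
```

```text
t: 5.0
eef_pos: [0.5131, 0.1613, 0.0293]
ee_rot: [-3.139, 0.0, -1.63]
force: [-7.2, -0.6, 28.6]
width: 0.0003
gripper_force: 13.9
```

```bash
python3 -m crank '[[[0,0,-0.5,0],[0,0,-2,0],[0,0,-4,0],[0,0,-6,0],[0,0,-8,0],[0,0,-10,0],[0,0,-10,0],[0,0,-10,0]]]'
python3 - <<'E'
from h import *
rgb,W=cloud("wrist");cv2.imwrite("pics/w2.png",rgb[...,::-1])
z=W[...,2];box=(W[...,0]>.49)&(W[...,0]<.53)
m=box&(z>.015)&(z<.066)&(W[...,1]>.137)&(W[...,1]<.2);p=W[m];print(len(p),p.mean(0),np.percentile(p,[1,99],axis=0))
for c in ("wrist","scene","side"):
  rgb,W=cloud(c);z=W[...,2];box=(W[...,0]>.42)&(W[...,0]<.58)
  m=box&(z>.185)&(z<.26)&(W[...,1]<-.08)&(W[...,1]>-.2);p=W[m]
  if len(p): print(c,len(p),p.mean(0),np.percentile(p,[1,50,99],axis=0).round(4))
E
```

```text
t: 6.0
eef_pos: [0.5114, 0.1608, 0.2757]
ee_rot: [3.14, -0.001, -1.632]
force: [-0.3, -0.7, -0.0]
width: 0.0004
gripper_force: 0.0
1169 [0.51183755 0.15408192 0.03037644] [[0.49392154 0.13787915 0.02336453]
 [0.52935798 0.17137585 0.03616828]]
scene 673 [ 0.50037215 -0.12564822  0.21946254] [[ 0.4796 -0.1544  0.1861]
 [ 0.5019 -0.1282  0.2226]
 [ 0.5145 -0.082   0.2391]]
side 507 [ 0.48909317 -0.127243    0.22094994] [[ 0.475  -0.1551  0.1871]
 [ 0.4874 -0.1303  0.2245]
 [ 0.5101 -0.0816  0.2407]]
```

View pics/w2.png

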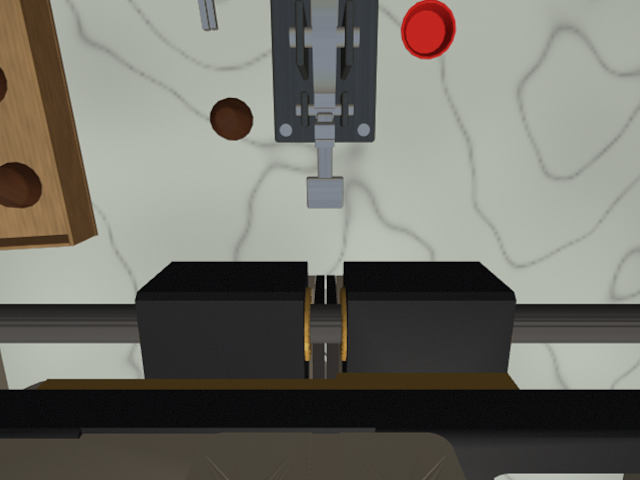

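```bash
python3 -m crank '[[[2,0,0,0],[4,0,0,0],[6,0,0,0],[8,0,0,0],[10,0,0,0],[11.2,0,0,0],[11.2,0,0,0],[11.2,0,0,0]]]'
python3 -m crank '[[[0,0,0.6,0],[0,0,1.2,0],[0,0,1.6,0],[0,0,1.9,0],[0.2,0,2.1,0],[0.4,0,2.4,0],[0.6,0,2.7,0],[0.85,0,3.05,0],[0.85,0,3.05,0]]]'
python3 - <<'E'
from h import *
rgb,W=cloud("scene");a=cv2.resize(rgb[120:315,195:385],(400,400))
rgb,W=cloud("side");b=cv2.resize(rgb[165:360,215:405],(400,400))
cv2.imwrite("pics/p3.png",np.hstack([a,b])[...,::-1])
E
```

```text
t: 7.2
eef_pos: [0.4951, -0.1181, 0.276]
ee_rot: [3.14, -0.0, -1.632]
force: [-0.1, 0.5, -0.6]
width: 0.0004
gripper_force: 0.0
t: 8.32
eef_pos: [0.4938, -0.1402, 0.1996]
ee_rot: [3.141, -0.001, -1.632]
force: [0.4, -0.9, 0.2]
width: 0.0004
gripper_force: 0.0
```

View pics/p3.png

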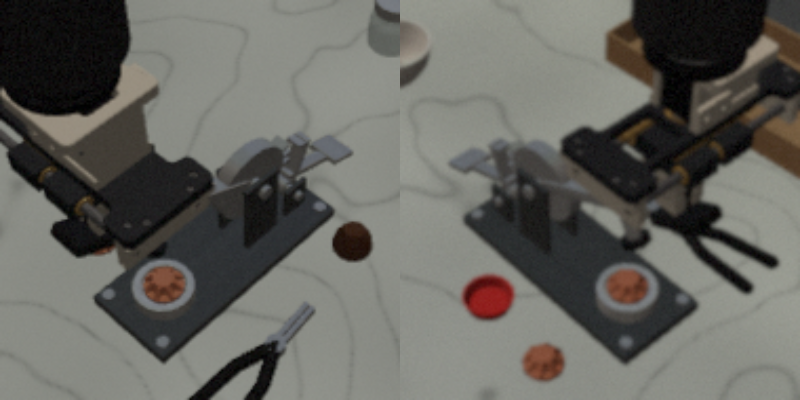

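```bash
python3 -m crank '[[[0.2,0,0.4,0],[0.4,0,0.8,0],[0.55,0,1.15,0],[0.7,0,1.5,0],[0.8,0,1.85,0],[0.9,0,2.2,0],[0.97,0,2.5,0],[1.03,0,2.8,0],[1.08,0,3.1,0],[1.12,0,3.35,0],[1.12,0,3.6,0],[1.12,0,3.6,0]]]'
```

```text
t: 9.93
eef_pos: [0.4913, -0.1671, 0.1094]
ee_rot: [3.139, 0.0, -1.632]
force: [0.2, -0.3, 0.1]
width: 0.0003
gripper_force: 0.0
```

```bash
python3 -m crank '[[[0,0,0.1,0],[0,0,0.2,0],[0,0,0.25,0],[0,0,0.3,0],[0,0,0.35,0],[0,0,0.35,0],[0,0,0.35,0]]]'
python3 - <<'E'
from h import *
rgb,W=cloud("scene");a=cv2.resize(rgb[120:315,195:385],(400,400))
rgb,W=cloud("side");b=cv2.resize(rgb[165:360,215:405],(400,400))
cv2.imwrite("pics/p4.png",np.hstack([a,b])[...,::-1])
E
```

```text
t: 10.8
eef_pos: [0.4921, -0.1674, 0.1022]
ee_rot: [3.141, -0.0, -1.631]
force: [-5.0, 0.9, 10.2]
width: 0.0005
gripper_force: 5.3
```

View pics/p4.png

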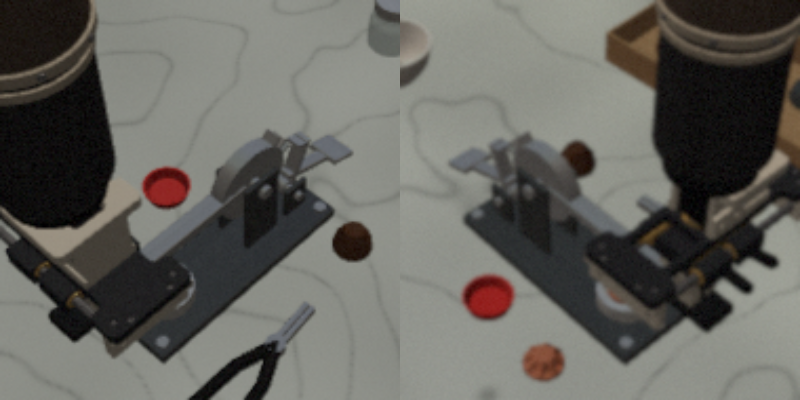

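Arm is level under the gripper (left crop around (180,230)), 10 N. A bit more push, hold, then straight up.

```bash
python3 -m crank '[[[0,0,0.06,0],[0,0,0.1,0],[0,0,0.1,0],[0,0,0.1,0]]]'
python3 -m crank '[[[0,0,-0.1,0],[0,0,-0.4,0],[0,0,-1,0],[0,0,-2.5,0],[0,0,-4.5,0],[-1,0,-6.5,0],[-2.5,0,-7.5,0],[-4.5,0,-7.5,0],[-6.5,0,-7.5,0],[-8.5,0,-7.5,0],[-10.5,0,-7.5,0],[-10.5,0,-7.5,0]]]'
python3 - <<'E'
from h import *
ims=[]
for c,s in (("scene",np.s_[120:315,195:385]),("side",np.s_[165:360,215:405])):
  rgb,W=cloud(c);ims.append(cv2.resize(rgb[s],(400,400)))
  z=W[...,2];box=(W[...,0]>.47)&(W[...,0]<.515)
  for a,b in ((-.205,-.15),(-.13,-.04)):
    p=W[box&(z>.08)&(z<.15)&(W[...,1]<b)&(W[...,1]>a)]
    print(c,len(p),np.percentile(p,[2,50,98],axis=0).round(4))
  p=W[box&(z>.015)&(z<.066)&(W[...,1]>.14)&(W[...,1]<.18)];print(np.median(p,0))
cv2.imwrite("pics/p5.png",np.hstack(ims)[...,::-1])
E
```

```text
t: 11.4
eef_pos: [0.4922, -0.1675, 0.1018]
ee_rot: [-3.141, -0.001, -1.63]
force: [-12.8, 4.4, 31.6]
width: 0.0004
gripper_force: 15.9
t: 12.9
eef_pos: [0.5084, 0.0975, 0.287]
ee_rot: [-3.141, 0.0, -1.628]
force: [-0.8, -0.9, 0.3]
width: 0.0002
gripper_force: 0.0
scene 560 [[ 0.4769 -0.1999  0.0919]
 [ 0.4967 -0.1765  0.1006]
 [ 0.5117 -0.151   0.1034]]
scene 541 [[ 0.4886 -0.1285  0.0899]
 [ 0.5016 -0.0866  0.1005]
 [ 0.5103 -0.0419  0.1034]]
[0.50427823 0.15431948 0.02951847]
side 522 [[ 0.4725 -0.2007  0.093 ]
 [ 0.4875 -0.1772  0.1017]
 [ 0.5075 -0.1512  0.1044]]
side 503 [[ 0.4845 -0.1283  0.0899]
 [ 0.4925 -0.0872  0.1016]
 [ 0.5064 -0.0423  0.1048]]
[0.50163735 0.1542388  0.03112794]
```

View pics/p5.png

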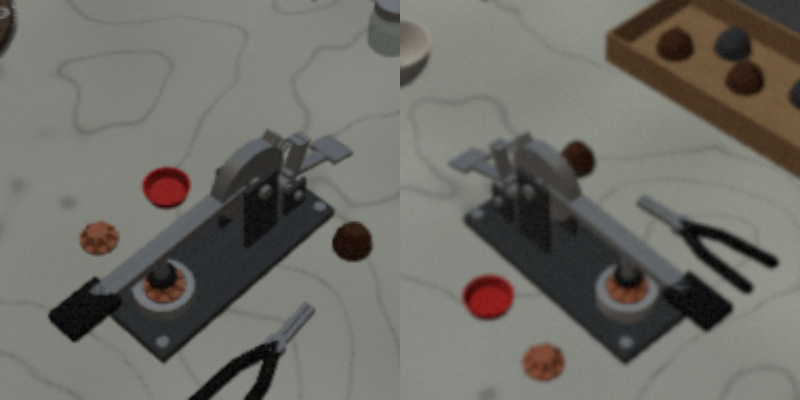

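Foot sits on the brooch ((163,278) left, (628,275) right), the arm is level at z≈0.102, the tab is down and the bystanders haven't moved.

```bash
python3 -c "
from station import arm;print(arm.job_done())"
```

```text
the job is handed in; nothing more can be done
None
```

The job is handed in, with no verdict returned: the last pictures show the pawl fully released, the press arm level with its foot on the brooch, the things around the press unmoved, and the robot clear of everything.

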